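# File the end of a flat bar held in the vise

### The arm

A 7-joint arm with a two-finger parallel gripper is mounted at the origin on the work surface. World frame = base frame: x ahead of the robot, y to its left, z up, the work surface at z = 0. Lengths are in m, angles in rad, forces in N, time in s.
With the tool pointing down it reaches from about 0.4 to 0.85 m from the base axis. Payload 6.9 kg.
Tool frame: the origin (TCP) lies midway between the tips of the shut fingers; the grasp point (between the pads) lies 19 mm behind it; z points along the fingers, y is the line along which they close (so a half turn about z gives the same grasp; the last joint's range is limited). The gripper opens to 85 mm and grips with 20 to 120 N. Pads are 22 mm wide; open, the fingers measure 114 mm over their backs; the gripper's body (76 mm by 85 mm) begins 54 mm behind the grasp point. The pads swing forward as they close: fully open they stand 13 mm farther back than shut.
Start: joints at [-1.171, 0.507, -0.238, 1.5, 0.126, 1.149, -0.155], TCP at [0.181, 0.598, 0.231] pointing down, gripper open.
Joint ranges: [-3.08, 3.08], [-0.24, 2.05], [-1.43, 1.35], [0, 2.5], [-1.52, 4.66], [0.17, 1.96], [-2.89, 2.89]. Speed limits (rad/s): [2.39, 2.39, 3.14, 3.14, 3.14, 3.14, 3.14].

### API

Orientations are given as a rotation vector (axis times angle).
In Python, from plant import get_obs, read_camera, camera_info, ticket gives the robot as it stands. The module is installed in compiled form; this text tells all that it offers.
- The arm moves only by the tool send_rows, never from a script. Its argument "plan" is a list of rows, each a list of 6 numbers: the shift along the tool's x, y, z in mm, then the turn, a rotation vector about the tool's x, y, z in rad. A call has exactly 10 rows; each row shifts and turns the commanded pose from where the row before left it, along the tool's axes as they then stand; what a row does not reach is not made up. A row lasts 1/10 s, in which the tool goes at most 50 mm and 8.59 degrees, less where a joint would pass 70% of its speed; a pose out of reach is approached as far as the arm can. A call with a gripper value outside its range is refused whole. "hand" is the finger opening in mm, from 0 to 85.4, set as the call begins (left out, the last holds). The fingers move at their own pace and stop on an object; "grip_force" is the grip in N (left out, the last holds). Time passes only in rows, so rows that do not move let the fingers close, or fill a call up. It gives the time, the measured TCP pose, the force, the opening and the grip force at its end, in the units of the state.
- get_obs(): the state, without advancing time (a new reading comes with each control period).
- read_camera(name): name is "scene" or "top" or "wrist"; returns the picture (420x560x3 uint8, red, green, blue); there is no depth.
- camera_info(name): a dict with "mtx" (3x3 intrinsics, pixels), "rvec" (rotation vector, rad) and "tvec" (3), from world to camera coordinates, as OpenCV has them; the wrist camera has in their place "T_tool_cam" (4x4, takes a point from camera to tool coordinates, whose origin is the TCP and whose axes are the flange's). Camera axes: x right, y down, z forward; pixel columns grow to the right and rows downward; lengths in m; the calibration is good to about 2 mm. A picture is of the moment at which its call begins: read the wrist's pose just before it. camera_info takes no time and is no camera call.
- ticket.sign_off(): hands the job in; it is judged then, once.
The state is a dict: "t": time; "qpos": joint angles; "dq": joint speeds; "joint_efforts": joint torques, N m; "eef_pos": TCP position; "eef_rot": TCP orientation; "ft_force": force on the tool from outside, world axes, zero at the start; "moment": the same for the moment, N m; "gripper_width": opening from 0.0 (shut) to 1.0 (fully open); "finger_force": force on a finger pad.
Only numpy, scipy, OpenCV 4.12 (cv2) and the standard library are available. Lean on these libraries where they do the work, as an engineer would, in place of code of your own. Each camera call takes 0.05 s, during which the arm holds its last target. There are 200 camera calls.

### The job

Take the red-gripped file from its wooden rest and give the upper end of the flat bar in the vise three full strokes straight across, with the file held level, using light steady pressure and pushing away from the vise's screw handle. The file works only on the push: lift it well clear before each return, never drag it back over the bar, and never lean on it hard. Then lay the file flat back inside its rest, let go and leave everything else where it is.

Things in the scene. Friction and masses are not known exactly. Their poses are not given: they have to be found in the camera images.
- file: Flat file in a holder, 0.3 to 0.5 kg, loose, lying on its sole in the rest. Dark steel blade 240 (x) x 26 (y) x 6 mm; on its back a wooden strip 130 x 22 mm, top 16 mm above the sole, and a red grip block. Origin: centre of the sole (blade's underside). x along the blade (either end may lead), z up. Hold it level and square to the stroke (within 0.2 rad).
- grip (a point): Middle of the file's red grip block, 45 mm above the centre of the sole; pinch it here from above, across the file's y. Block 60 (x) x 20 (y) mm, flat-sided, 16 to 68 mm above the sole. A firm grip of about 45 N holds it best: crushed harder it chatters on the bar.
- vise: Blue bench vise, fixed. Origin: on the bench, under the bar. Own x is the stroke direction, from the screw handle (-x side, reaching 105 mm out) to the fixed jaw (+x); z up. Full stroke: set down with the file's centre 25 to 95 mm on the -x side of the bar, push to 30 to 100 mm past it, within 20 mm sideways of the bar's middle, and there lift the sole to over 170 mm above the bench.
- jaws (a point): Middle of the jaws' top, 100 mm above the bench; jaws 85 mm wide (y). From it a steel flat bar 6 (x) x 40 (y) mm stands up; its level end is 42 to 66 mm above this point: not measured, to be felt. It stands on hard rubber and sinks about 1 mm per 4 N pressed down. Press 5 to 10 N through the stroke: under 3 N the file does not bite, over 20 N spoils the bar. Only the file may touch bar and vise.
- bar (a joint): Springy lean of the bar about the jaws' top, rad: 0 upright, positive when its end is dragged along the vise's +x (forward), negative when dragged back. 2 N m per rad, stops at +-0.12. A biting forward stroke leans it over +0.02; beyond -0.03 it has been dragged backwards, which spoils the work.
- rest: Wooden open tray for the file, fixed, 290 (x) x 62 (y) x 16 mm high, walls 6 mm; floor 6 mm above the bench, 278 x 50 mm inside. Origin: centre of its underside; x along its length, z up. The file belongs inside it, lying along x, flat on its sole.
- brush: Wire brush lying between vise and rest, 200 x 26 x 30 mm, bystander, origin under its centre.
- tube: Rusty square steel tube, 220 x 40 x 40 mm, lying, bystander, origin under its centre.
- hammer: Hammer, lying, bystander, about 300 mm long.
- wrench: Wrench, lying, bystander.
- screw_jar: Closed jar, 64 mm diameter, 90 mm tall, bystander, origin under its centre.
- offcut: Wooden offcut 160 x 50 x 25 mm, bystander, origin under its centre.
- spare_bar: Spare steel flat 150 x 40 x 6 mm lying on the bench, bystander, origin under its centre.

How it is judged:
By the outcome, as a careful person would: the job done as asked, in the order asked, and still so for the second after the job is handed in, with the robot touching nothing.
It also fails if it takes over 72 s, if anything falls off the work surface, if the arm or the gripper's body presses on something with over 40 N, if the wrist force passes 120 N, or if a joint passes its speed limit or range.

## Working session

There is one attempt and no reset: what is moved stays moved. The work goes in short steps, Python scripts to look and compute and a tool call to move; the robot and the scene stay as the last step left them, time stands still between calls to the robot, and variables do not carry over. Pictures are saved under pics/ and viewed, at most 10 in all, crops included, and the job is handed in when it is done.

Besides the shell and the picture viewer there is one more tool, called after "Call:" by a JSON object that holds its "op" and its "data", one argument or row to a line. send_rows: Moves the arm, as the interface text tells. Its arguments: {"type":"object","properties":{"plan":{"type":"array","items":{"type":"array","items":{"type":"number"}}},"hand":{"type":"number"},"grip_force":{"type":"number"}},"required":["plan"]}

```bash
mkdir -p pics; cat > h.py <<'E'
import numpy as np, cv2
from plant import get_obs, read_camera, camera_info, ticket
def ray(name,uv):
    c=camera_info(name); K=np.array(c["mtx"],float)
    p=np.linalg.inv(K)@np.array([uv[0],uv[1],1.])
    if name=="wrist":
        o=get_obs(); R=cv2.Rodrigues(np.array(o["eef_rot"],float))[0]; T=np.array(c["T_tool_cam"])
        return R@T[:3,3]+np.array(o["eef_pos"]), R@T[:3,:3]@p
    R=cv2.Rodrigues(np.array(c["rvec"],float))[0]; t=np.array(c["tvec"],float).ravel()
    return -R.T@t, R.T@p
def onz(name,uv,z):
    o,d=ray(name,uv); return o+d*(z-o[2])/d[2]
def save(name,fn):
    im=read_camera(name); cv2.imwrite(fn,im[:,:,::-1]); np.save(fn+'.npy',im); return im
E
python3 - <<'E'
from h import *
o=get_obs(); print({k:np.round(v,3) for k,v in o.items()})
a=save("top","pics/top.png"); b=save("scene","pics/scene.png")
for n in("top","scene"): print(n,ray(n,(280,210)))
E
```

```text
{'t': np.float64(0.0), 'qpos': array([-1.172,  0.508, -0.238,  1.501,  0.126,  1.149, -0.155]), 'dq': array([-0.002, -0.001,  0.   , -0.003,  0.001,  0.001,  0.   ]), 'joint_efforts': array([ 1.0000e-03, -6.2059e+01, -2.1860e+00, -2.4965e+01,  1.3000e-02,
        1.2000e-02, -0.0000e+00]), 'eef_pos': array([0.181, 0.598, 0.23 ]), 'eef_rot': array([-4.600e-01, -3.108e+00,  3.000e-03]), 'ft_force': array([-0.778, -0.022,  0.605]), 'moment': array([ 0.033,  0.019, -0.036]), 'finger_force': np.float64(0.0), 'gripper_width': np.float64(0.996)}
top (array([0.29267863, 0.00161546, 1.51879589]), array([ 0.15242919,  0.00362335, -0.98836284]))
scene (array([ 1.12168718, -0.66364941,  0.71964173]), array([-0.54193594,  0.59654892, -0.59201368]))
```

View pics/top.png

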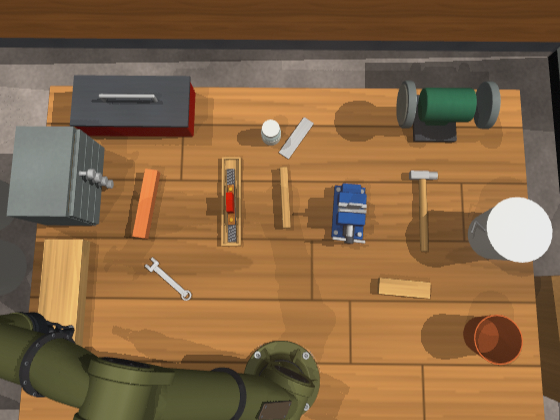

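View pics/scene.png

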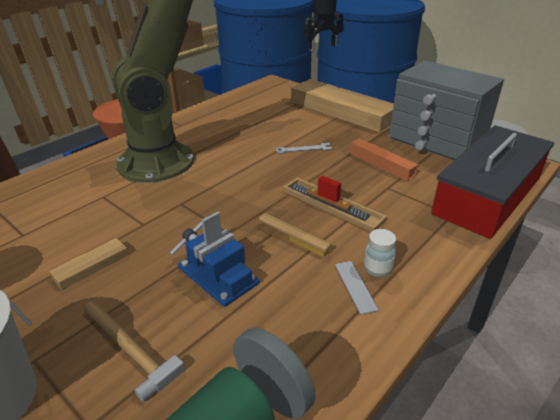

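The top view shows the rest and red grip at about (231,202) and the vise at about (350,212), with its screw handle pointing down toward the robot. The bar's pale top is near (352,208). Next I'll measure the masks and look at crops of the rest and vise.

```bash
python3 - <<'E'
from h import *
a=np.load("pics/top.png.npy"); b=np.load("pics/scene.png.npy")
def red(im): 
    i=im.astype(int); return ((i[...,0]>110)&(i[...,1]<45)&(i[...,2]<45)).astype(np.uint8)
for n,im,box in(("top",a,(210,150,250,250)),("scene",b,(300,160,360,210))):
    m=np.zeros(im.shape[:2],np.uint8); x0,y0,x1,y1=box; m[y0:y1,x0:x1]=red(im)[y0:y1,x0:x1]
    ys,xs=np.nonzero(m); r=cv2.minAreaRect(np.c_[xs,ys].astype(np.float32)); print(n,len(xs),r, [np.round(onz(n,q,.074),3) for q in cv2.boxPoints(r)], np.round(onz(n,r[0],.074),3))
# vise blue
i=a.astype(int); m=((i[...,2]>i[...,0]+40)&(i[...,2]>70)).astype(np.uint8); m[:,:320]=0;m[:,390:]=0
ys,xs=np.nonzero(m);r=cv2.minAreaRect(np.c_[xs,ys].astype(np.float32));print("vise",r)
c1=cv2.resize(a[145:255,205:255],None,fx=5,fy=5,interpolation=cv2.INTER_CUBIC)
c2=cv2.resize(a[175:250,320:380],None,fx=5,fy=5,interpolation=cv2.INTER_CUBIC)
c=np.zeros((550,560,3),np.uint8); c[:550,:250]=c1; c[:375,255:555]=c2
cv2.imwrite("pics/c1.png",c[:,:,::-1])
s=cv2.resize(b[200:310,160:270],None,fx=5,fy=5,interpolation=cv2.INTER_CUBIC); cv2.imwrite("pics/c2.png",s[:,:,::-1])
E
```

```text
top 142 ((229.5, 202.0), (18.0, 7.0), 90.0) [array([0.567, 0.176, 0.074]), array([0.568, 0.154, 0.074]), array([0.511, 0.152, 0.074]), array([0.511, 0.174, 0.074])] [0.539 0.164 0.074]
scene 368 ((327.4897155761719, 188.22682189941406), (23.190048217773438, 19.169483184814453), 21.037511825561523) [array([0.546, 0.095, 0.074]), array([0.507, 0.172, 0.074]), array([0.574, 0.177, 0.074]), array([0.608, 0.101, 0.074])] [0.56  0.135 0.074]
vise ((348.8385009765625, 211.0836639404297), (31.87530517578125, 54.331485748291016), 3.5763344764709473)
```

View pics/c1.png

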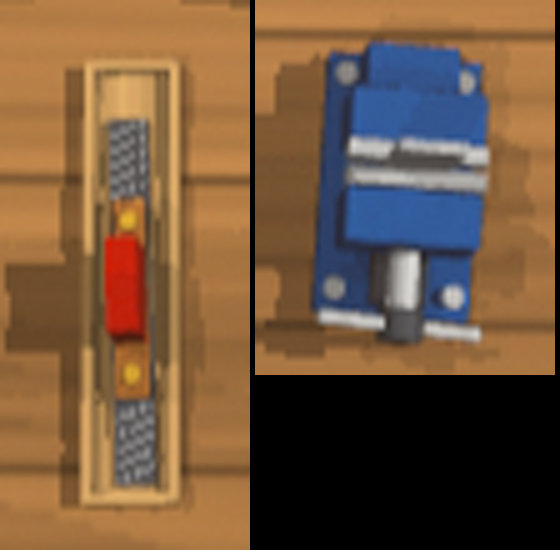

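View pics/c2.png

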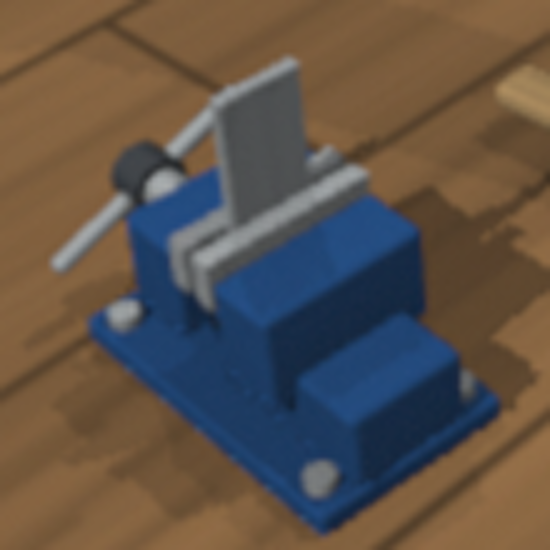

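The first crop shows the rest's outer corners at about (222,157), (242,157), (241,246) and (221,246). The blade runs from (230.6,169) to (232.2,242.4) and sits inside the rest. In the second, the jaw plates tilt slightly, and the bar's top corners in the scene view are near (202.6,220) and (219,212).

```bash
python3 - <<'E'
from h import *
P=lambda n,u,v,z: np.round(onz(n,(u,v),z)[:2],4)
t1=lambda x,y:(205+x/5,145+y/5); t2=lambda x,y:(320+(x-255)/5,175+y/5); s=lambda x,y:(160+x/5,200+y/5)
print("rest",[P("top",*t1(*q),.016) for q in((83,62),(185,60),(178,505),(80,507))])
print("blade",[P("top",*t1(*q),.012) for q in((128,120),(136,487))])
print("jaws fixed",[P("top",*t2(*q),.1) for q in((350,150),(488,155))],"mov",[P("top",*t2(*q),.1) for q in((343,178),(487,183))])
print("base",[P("top",*t2(*q),.012) for q in((328,55),(482,65),(472,320),(313,308))])
print("scene jaw fixed front top edge",[P("scene",*s(*q),.1) for q in((205,262),(365,175))])
print("bar top scene @z", {z:[P("scene",*s(*q),z) for q in((215,103),(296,62))] for z in(.142,.155,.166)})
print("bar top in top img", {z:[P("top",*t2(*q),z) for q in((390,148),(468,150))] for z in(.142,.155,.166)})
c=camera_info("wrist");print(np.round(c["T_tool_cam"],3),c["mtx"])
E
```

```text
rest [array([0.6971, 0.2004]), array([0.6991, 0.1335]), array([0.4074, 0.1312]), array([0.4055, 0.1935])]
blade [array([0.6593, 0.1703]), array([0.4189, 0.1586])]
jaws fixed [array([ 0.5287, -0.1725]), array([ 0.5264, -0.2564])] mov [array([ 0.5114, -0.1681]), array([ 0.5092, -0.2554])]
base [array([ 0.6058, -0.1696]), array([ 0.6002, -0.2696]), array([ 0.434 , -0.2601]), array([ 0.4407, -0.1586])]
scene jaw fixed front top edge [array([ 0.5296, -0.2523]), array([ 0.5385, -0.1714])]
bar top scene @z {0.142: [array([ 0.497 , -0.2129]), array([ 0.5012, -0.1718])], 0.155: [array([ 0.511 , -0.2231]), array([ 0.5151, -0.1829])], 0.166: [array([ 0.5229, -0.2316]), array([ 0.527 , -0.1923])]}
bar top in top img {0.142: [array([ 0.5231, -0.191 ]), array([ 0.5224, -0.237 ])], 0.155: [array([ 0.5209, -0.1892]), array([ 0.5202, -0.2347])], 0.166: [array([ 0.5191, -0.1876]), array([ 0.5184, -0.2328])]}
[[-0.    -0.953 -0.305  0.078]
 [ 1.    -0.    -0.    -0.   ]
 [ 0.    -0.305  0.953 -0.143]
 [ 0.     0.     0.     1.   ]] [[344.93206402   0.         282.12587303]
 [  0.         344.93206402 207.30267765]
 [  0.           0.           1.        ]]
```

Call:
{"op": "send_rows", "data": {
  "plan": [
    [0, 0, 0, 0, 0, -0.114],
    [0, 0, 0, 0, 0, -0.114],
    [0, 0, 0, 0, 0, -0.114],
    [-24, -32.2, 0, 0, 0, 0],
    [-24, -32.2, 0, 0, 0, 0],
    [-24, -32.2, 0, 0, 0, 0],
    [-24, -32.2, 0, 0, 0, 0],
    [-24, -32.2, 0, 0, 0, 0],
    [-24, -32.2, 0, 0, 0, 0],
    [-24, -32.2, 0, 0, 0, 0]
  ],
  "hand": 85,
  "grip_force": 45
}}

```text
t: 1.1
eef_pos: [0.3604, 0.3795, 0.2311]
eef_rot: [0.076, -3.14, 0.001]
ft_force: [0.3, -0.1, 1.0]
gripper_width: 0.995
finger_force: 0.0
```

Call:
{"op": "send_rows", "data": {
  "plan": [
    [-24, -32.2, 0, 0, 0, 0],
    [-24, -32.2, 0, 0, 0, 0],
    [-24, -32.2, 0, 0, 0, 0],
    [-24, -32.2, 0, 0, 0, 0],
    [-24, -32.2, 0, 0, 0, 0],
    [-24, -32.2, 0, 0, 0, 0],
    [-24, -32.2, 0, 0, 0, 0],
    [0, 0, 0, 0, 0, 0],
    [0, 0, 0, 0, 0, 0],
    [0, 0, 0, 0, 0, 0]
  ]
}}

```text
t: 2.1
eef_pos: [0.5375, 0.1652, 0.231]
eef_rot: [0.078, -3.14, -0.001]
ft_force: [-0.2, -0.4, -0.1]
gripper_width: 0.995
finger_force: 0.0
```

```bash
cat >> h.py <<'E'
def togo(p,yaw):
    "yaw = world angle of tool y; tool down. prints turn then shift (in the turned frame, mm)"
    o=get_obs(); R=cv2.Rodrigues(np.array(o["eef_rot"],float))[0]
    y=np.array([np.cos(yaw),np.sin(yaw),0]); z=np.array([0,0,-1.]); Rt=np.c_[np.cross(y,z),y,z]
    print("turn",np.round(cv2.Rodrigues(R.T@Rt)[0].ravel(),4),"shift",np.round(1e3*Rt.T@(np.array(p)-o["eef_pos"]),1))
    print("t",round(o["t"],2),"pos",np.round(o["eef_pos"],4),"F",np.round(o["ft_force"],2),"M",np.round(o["moment"],2),"w",np.round(o["gripper_width"],3),"ff",np.round(o["finger_force"],1))
E
python3 - <<'E'
from h import *
togo((.539,.164,.032),np.pi/2+.049)
a=save("wrist","pics/w1.png")
i=a.astype(int); m=((i[...,0]>110)&(i[...,1]<45)&(i[...,2]<45)).astype(np.uint8)
ys,xs=np.nonzero(m); r=cv2.minAreaRect(np.c_[xs,ys].astype(np.float32)); print(len(xs),r,[np.round(onz("wrist",q,.074),3) for q in cv2.boxPoints(r)])
E
```

```text
turn [ 0.0006 -0.001   0.0005] shift [ -1.4  -1.2 199. ]
t 2.1 pos [0.5375 0.1652 0.231 ] F [-0.16 -0.39 -0.11] M [-0.    0.03  0.01] w 0.995 ff 0.0
302 ((333.43115234375, 274.51092529296875), (257.93243408203125, 22.332687377929688), 68.11597442626953) [array([0.511, 0.158, 0.074]), array([0.503, 0.176, 0.074]), array([0.759, 0.297, 0.074]), array([0.772, 0.276, 0.074])]
```

View pics/w1.png

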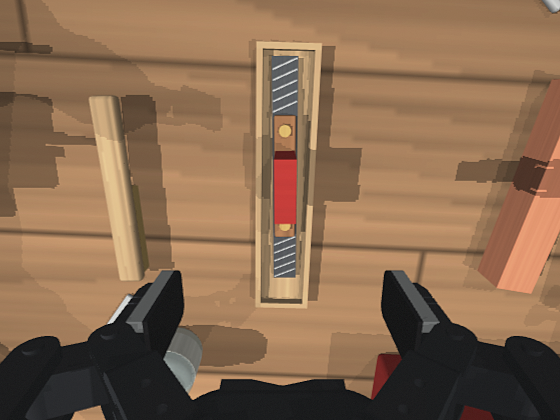

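The wrist view shows the red block's bright top spanning about (273..297, 160..224). The rest's corners are near (256,42), (321,44), (307,306) and (256,304), and the fingers straddle the file.

```bash
python3 - <<'E'
from h import *
a=np.load("pics/w1.png.npy"); i=a.astype(int); m=((i[...,0]>140)&(i[...,1]<75)&(i[...,2]<75)).astype(np.uint8); m[:,:260]=0;m[:,310:]=0;m[:140]=0;m[240:]=0
ys,xs=np.nonzero(m); r=cv2.minAreaRect(np.c_[xs,ys].astype(np.float32)); print(len(xs),r,[np.round(onz("wrist",q,.074),4) for q in cv2.boxPoints(r)],onz("wrist",r[0],.074))
print("blade",[np.round(onz("wrist",q,.012),4) for q in((271,55),(299,56),(295,277),(274,277))])
print("rest",[np.round(onz("wrist",q,.016),4) for q in((256,42),(321,44),(307,306),(256,304))])
E
```

```text
1403 ((285.0, 191.5), (63.0, 22.0), 90.0) [array([0.5119, 0.1571, 0.074 ]), array([0.5109, 0.1763, 0.074 ]), array([0.5694, 0.1799, 0.074 ]), array([0.5704, 0.1596, 0.074 ])] [0.5398202  0.16815019 0.074     ]
blade [array([0.4211, 0.1489, 0.012 ]), array([0.4206, 0.1759, 0.012 ]), array([0.6598, 0.1867, 0.012 ]), array([0.661, 0.162, 0.012])]
rest [array([0.4109, 0.1344, 0.016 ]), array([0.4095, 0.1959, 0.016 ]), array([0.6957, 0.2032, 0.016 ]), array([0.696 , 0.1421, 0.016 ])]
```

Call:
{"op": "send_rows", "data": {
  "plan": [
    [-2.6, 1.7, 20, 0, 0, 0],
    [0, 0, 25, 0, 0, 0],
    [0, 0, 25, 0, 0, 0],
    [0, 0, 25, 0, 0, 0],
    [0, 0, 25, 0, 0, 0],
    [0, 0, 25, 0, 0, 0],
    [0, 0, 22, 0, 0, 0],
    [0, 0, 18, 0, 0, 0],
    [0, 0, 10, 0, 0, 0],
    [0, 0, 4, 0, 0, 0]
  ]
}}

```text
t: 3.15
eef_pos: [0.54, 0.1668, 0.0316]
eef_rot: [0.078, -3.139, 0.0]
ft_force: [0.1, -0.4, -1.2]
gripper_width: 0.994
finger_force: 0.0
```

Call:
{"op": "send_rows", "data": {
  "plan": [
    [0, 0, 0, 0, 0, 0],
    [0, 0, 0, 0, 0, 0],
    [0, 0, 0, 0, 0, 0],
    [0, 0, 0, 0, 0, 0],
    [0, 0, 0, 0, 0, 0],
    [0, 0, 0, 0, 0, 0],
    [0, 0, 0, 0, 0, 0],
    [0, 0, 0, 0, 0, 0],
    [0, 0, 0, 0, 0, 0],
    [0, 0, 0, 0, 0, 0]
  ],
  "hand": 0,
  "grip_force": 45
}}

```text
t: 4.15
eef_pos: [0.5412, 0.1662, 0.0328]
eef_rot: [-0.076, 3.14, 0.001]
ft_force: [0.0, 0.7, 5.6]
gripper_width: 0.231
finger_force: 50.1
```

```bash
python3 - <<'E'
from h import *
togo((.54,.167,.032),np.pi/2+.049)
E
```

```text
turn [ 0.0004  0.0009 -0.0007] shift [1.1 0.9 0.8]
t 4.15 pos [0.5412 0.1662 0.0328] F [0.01 0.69 5.58] M [ 0.03  0.17 -0.03] w 0.231 ff 50.1
```

Call:
{"op": "send_rows", "data": {
  "plan": [
    [0, 0, -6, 0, 0, 0],
    [0, 0, -14, 0, 0, 0],
    [0, 0, -25, 0, 0, 0],
    [0, 0, -30, 0, 0, 0],
    [0, 0, -30, 0, 0, 0],
    [0, 0, -30, 0, 0, 0],
    [0, 0, -30, 0, 0, 0],
    [0, 0, -30, 0, 0, 0],
    [0, 0, -15, 0, 0, 0],
    [0, 0, 0, 0, 0, 0]
  ]
}}

```text
t: 5.15
eef_pos: [0.5415, 0.166, 0.2443]
eef_rot: [-0.075, 3.138, 0.001]
ft_force: [0.9, -1.0, -3.4]
gripper_width: 0.23
finger_force: 49.0
```

```bash
python3 - <<'E'
from h import *
togo((.469,-.209,.25),np.pi/2-.06)
E
```

```text
turn [0.0008 0.0031 0.1079] shift [  49.9 -378.7   -5.7]
t 5.15 pos [0.5415 0.166  0.2443] F [ 0.86 -1.05 -3.45] M [-0.01  0.03  0.02] w 0.23 ff 49.0
```

Call:
{"op": "send_rows", "data": {
  "plan": [
    [0, 0, 0, 0, 0, 0.054],
    [0, 0, 0, 0, 0, 0.054],
    [4, -30, 0, 0, 0, 0],
    [4, -30, 0, 0, 0, 0],
    [4, -30, 0, 0, 0, 0],
    [4, -30, 0, 0, 0, 0],
    [4, -30, 0, 0, 0, 0],
    [4, -30, 0, 0, 0, 0],
    [4, -30, 0, 0, 0, 0],
    [4, -30, 0, 0, 0, 0]
  ]
}}

```text
t: 6.15
eef_pos: [0.493, -0.073, 0.2407]
eef_rot: [-0.094, -3.137, -0.0]
ft_force: [0.2, -0.1, -3.0]
gripper_width: 0.226
finger_force: 48.9
```

Call:
{"op": "send_rows", "data": {
  "plan": [
    [4, -30, 0, 0, 0, 0],
    [4, -30, 0, 0, 0, 0],
    [4, -30, 0, 0, 0, 0],
    [4, -28, 0, 0, 0, 0],
    [2, -20, 0, 0, 0, 0],
    [0, 0, 0, 0, 0, 0],
    [0, 0, 0, 0, 0, 0],
    [0, 0, 0, 0, 0, 0],
    [0, 0, 0, 0, 0, 0],
    [0, 0, 0, 0, 0, 0]
  ]
}}

```text
t: 7.15
eef_pos: [0.4685, -0.2076, 0.2422]
eef_rot: [-0.092, -3.14, -0.0]
ft_force: [-0.3, 0.5, -4.3]
gripper_width: 0.227
finger_force: 48.8
```

```bash
python3 - <<'E'
from h import *
togo((.469,-.209,.25),np.pi/2-.06)
save("wrist","pics/w2.png")
E
```

```text
turn [ 0.0002 -0.0002  0.0016] shift [-0.6 -1.4 -7.8]
t 7.15 pos [ 0.4685 -0.2076  0.2422] F [-0.34  0.51 -4.27] M [-0.01 -0.   -0.02] w 0.227 ff 48.8
```

View pics/w2.png

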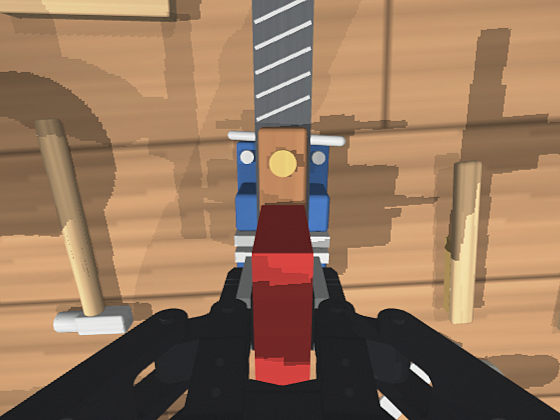

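The wrist view shows the vise symmetric about the blade: jaw plates at u≈235–330 around v≈240, handle ends at 229 and 346. So the sideways alignment is good. Next I'll feel for the bar's end.

Call:
{"op": "send_rows", "data": {
  "plan": [
    [0, 0, 8, 0, 0, 0],
    [0, 0, 12, 0, 0, 0],
    [0, 0, 12, 0, 0, 0],
    [0, 0, 8, 0, 0, 0],
    [0, 0, 4, 0, 0, 0],
    [0, 0, 2, 0, 0, 0],
    [0, 0, 0, 0, 0, 0],
    [0, 0, 0, 0, 0, 0],
    [0, 0, 0, 0, 0, 0],
    [0, 0, 0, 0, 0, 0]
  ]
}}

```text
t: 8.2
eef_pos: [0.4685, -0.2085, 0.1966]
eef_rot: [0.094, 3.14, -0.0]
ft_force: [0.3, 0.3, -3.1]
gripper_width: 0.234
finger_force: 48.8
```

Call:
{"op": "send_rows", "data": {
  "plan": [
    [0, 0, 0.5, 0, 0, 0],
    [0, 0, 0.5, 0, 0, 0],
    [0, 0, 0.5, 0, 0, 0],
    [0, 0, 0.5, 0, 0, 0],
    [0, 0, 0.5, 0, 0, 0],
    [0, 0, 0.5, 0, 0, 0],
    [0, 0, 0, 0, 0, 0],
    [0, 0, 0, 0, 0, 0],
    [0, 0, 0, 0, 0, 0],
    [0, 0, 0, 0, 0, 0]
  ]
}}

```text
t: 9.2
eef_pos: [0.4684, -0.2084, 0.1933]
eef_rot: [0.094, 3.14, -0.0]
ft_force: [-0.1, 0.2, -3.8]
gripper_width: 0.229
finger_force: 48.8
```

Sole ≈0.1665.

Call:
{"op": "send_rows", "data": {
  "plan": [
    [0, 0, 0.5, 0, 0, 0],
    [0, 0, 0.5, 0, 0, 0],
    [0, 0, 0.5, 0, 0, 0],
    [0, 0, 0.5, 0, 0, 0],
    [0, 0, 0.5, 0, 0, 0],
    [0, 0, 0.5, 0, 0, 0],
    [0, 0, 0, 0, 0, 0],
    [0, 0, 0, 0, 0, 0],
    [0, 0, 0, 0, 0, 0],
    [0, 0, 0, 0, 0, 0]
  ]
}}

```text
t: 10.2
eef_pos: [0.4685, -0.2085, 0.1905]
eef_rot: [0.094, 3.14, -0.0]
ft_force: [-1.1, 0.1, 0.9]
gripper_width: 0.228
finger_force: 49.3
```

Call:
{"op": "send_rows", "data": {
  "plan": [
    [0, 0, 0.3, 0, 0, 0],
    [0, 0, 0.3, 0, 0, 0],
    [0, 0, 0.2, 0, 0, 0],
    [0, 0, 0, 0, 0, 0],
    [0, 0, 0, 0, 0, 0],
    [0, 0, 0, 0, 0, 0],
    [0, 0, 0, 0, 0, 0],
    [0, 0, 0, 0, 0, 0],
    [0, 0, 0, 0, 0, 0],
    [0, 0, 0, 0, 0, 0]
  ]
}}

```text
t: 11.2
eef_pos: [0.4684, -0.2085, 0.1896]
eef_rot: [0.094, 3.14, -0.0]
ft_force: [-0.2, 0.4, 5.1]
gripper_width: 0.232
finger_force: 49.9
```

```bash
python3 - <<'E'
from h import *
togo((.469,-.209,.19),np.pi/2-.06)
E
```

```text
turn [-0.0001  0.0002  0.0001] shift [-0.6 -0.5 -0.4]
t 11.2 pos [ 0.4684 -0.2085  0.1896] F [-0.16  0.44  5.08] M [ 0.06 -0.31 -0.04] w 0.232 ff 49.9
```

Call:
{"op": "send_rows", "data": {
  "plan": [
    [-2, 0, -0.3, 0, 0, 0],
    [-4, 0, 0, 0, 0, 0],
    [-5, 0, 0, 0, 0, 0],
    [-5, 0, 0, 0, 0, 0],
    [-5, 0, 0, 0, 0, 0],
    [-5, 0, 0, 0, 0, 0],
    [-5, 0, 0, 0, 0, 0],
    [-5, 0, 0, 0, 0, 0],
    [-5, 0, 0, 0, 0, 0],
    [-5, 0, 0, 0, 0, 0]
  ]
}}

```text
t: 12.2
eef_pos: [0.5131, -0.2112, 0.1894]
eef_rot: [-0.095, -3.137, -0.0]
ft_force: [-3.4, 0.3, 6.3]
gripper_width: 0.223
finger_force: 50.2
```

```bash
python3 - <<'E'
from h import *
togo((.573,-.215,.19),np.pi/2-.06)
E
```

```text
turn [ 0.0002 -0.0032 -0.0003] shift [-60.1  -0.2  -0.6]
t 12.2 pos [ 0.5131 -0.2112  0.1894] F [-3.36  0.27  6.27] M [ 0.03  0.86 -0.03] w 0.223 ff 50.2
```

Call:
{"op": "send_rows", "data": {
  "plan": [
    [-5, 0, -0.3, 0, 0, 0],
    [-5, 0, -0.2, 0, 0, 0],
    [-5, 0, 0, 0, 0, 0],
    [-5, 0, 0, 0, 0, 0],
    [-5, 0, 0, 0, 0, 0],
    [-5, 0, 0, 0, 0, 0],
    [-5, 0, 0, 0, 0, 0],
    [-5, 0, 0, 0, 0, 0],
    [-5, 0, 0, 0, 0, 0],
    [-5, 0, 0, 0, 0, 0]
  ]
}}

```text
t: 13.2
eef_pos: [0.5646, -0.2141, 0.1902]
eef_rot: [-0.094, -3.14, -0.0]
ft_force: [-1.2, -0.6, 0.5]
gripper_width: 0.227
finger_force: 49.4
```

```bash
python3 - <<'E'
from h import *
togo((.573,-.215,.19),np.pi/2-.06)
E
```

```text
turn [ 0.     -0.0001  0.0002] shift [-8.4 -0.4  0.2]
t 13.2 pos [ 0.5646 -0.2141  0.1902] F [-1.2  -0.61  0.51] M [0.01 0.54 0.02] w 0.227 ff 49.4
```

Call:
{"op": "send_rows", "data": {
  "plan": [
    [-4, 0, 0.4, 0, 0, 0],
    [-4, 0, 0.3, 0, 0, 0],
    [-4, 0, 0, 0, 0, 0],
    [0, 0, -3, 0, 0, 0],
    [0, 0, -8, 0, 0, 0],
    [0, 0, -12, 0, 0, 0],
    [0, 0, -12, 0, 0, 0],
    [0, 0, -3, 0, 0, 0],
    [0, 0, 0, 0, 0, 0],
    [0, 0, 0, 0, 0, 0]
  ]
}}

```text
t: 14.2
eef_pos: [0.576, -0.2148, 0.2275]
eef_rot: [-0.094, -3.14, 0.0]
ft_force: [0.2, 0.8, -3.0]
gripper_width: 0.228
finger_force: 48.9
```

```bash
python3 - <<'E'
from h import *
togo((.463,-.2085,.193),np.pi/2-.06)
save("scene","pics/s3.png")
im=cv2.imread("pics/s3.png"); cv2.imwrite("pics/s3c.png",cv2.resize(im[150:320,130:330],None,fx=3.5,fy=3.5,interpolation=cv2.INTER_CUBIC))
E
```

```text
turn [-0.     -0.0002  0.0002] shift [113.1  -0.5  34.5]
t 14.2 pos [ 0.576  -0.2148  0.2275] F [ 0.17  0.8  -2.99] M [-0.02  0.02  0.01] w 0.228 ff 48.9
```

View pics/s3c.png

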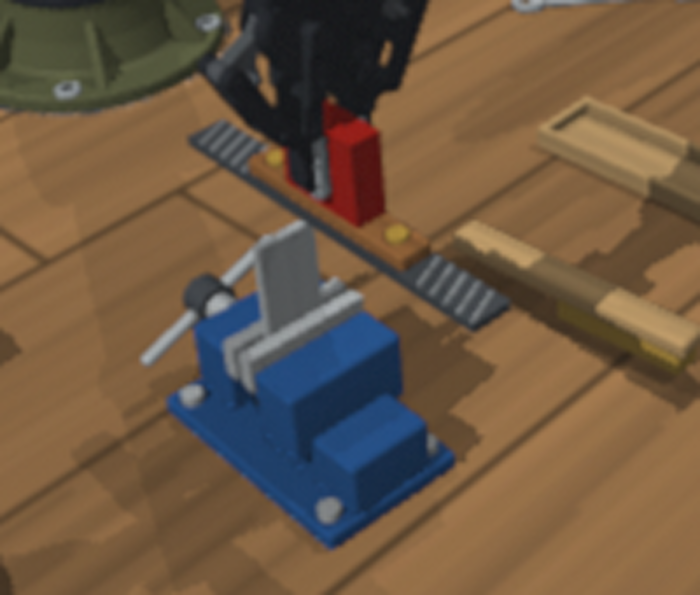

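The scene view shows the file lifted clear beyond the bar, and the bar upright. The blade's near-side ends are at crop (190,140) and (475,328). I'll check from these whether the file is level.

```bash
python3 - <<'E'
from h import *
o=get_obs(); p=np.array(o["eef_pos"]); x=np.array([np.cos(-.06),np.sin(-.06),0]); y=np.array([-x[1],x[0],0])
for q in((190,140),(475,328)):
    c,d=ray("scene",(130+q[0]/3.5,150+q[1]/3.5)); s=((p-.013*y-c)@y)/(d@y); w=c+s*d; print(np.round([(w-p)@x, w[2]],4))
for q in((257,250),(310,222)): # bar top
    c,d=ray("scene",(130+q[0]/3.5,150+q[1]/3.5)); print(c+d*(.165-c[2])/d[2])
E
```

```text
[-0.1158  0.2056]
[0.1231 0.206 ]
[ 0.52455189 -0.23207358  0.165     ]
[ 0.52752543 -0.19460705  0.165     ]
```

Call:
{"op": "send_rows", "data": {
  "plan": [
    [8, 0, 0, 0, 0, 0],
    [16, 0, 0, 0, 0, 0],
    [20, 0, 0, 0, 0, 0],
    [20, 0, 0, 0, 0, 0],
    [20, 0, 0, 0, 0, 0],
    [16, 0, 0, 0, 0, 0],
    [8, 0, 0, 0, 0, 0],
    [0, 0, 0, 0, 0, 0],
    [0, 0, 10, 0, 0, 0],
    [0, 0, 10, 0, 0, 0]
  ]
}}

```text
t: 15.25
eef_pos: [0.4692, -0.2083, 0.2068]
eef_rot: [0.093, 3.139, -0.0]
ft_force: [-0.3, 0.6, -3.5]
gripper_width: 0.228
finger_force: 49.0
```

Call:
{"op": "send_rows", "data": {
  "plan": [
    [0, 0, 8, 0, 0, 0],
    [0, 0, 5, 0, 0, 0],
    [0, 0, 2, 0, 0, 0],
    [0, 0, 1, 0, 0, 0],
    [0, 0, 0.5, 0, 0, 0],
    [0, 0, 0.5, 0, 0, 0],
    [0, 0, 0.3, 0, 0, 0],
    [0, 0, 0, 0, 0, 0],
    [0, 0, 0, 0, 0, 0],
    [0, 0, 0, 0, 0, 0]
  ]
}}

```text
t: 16.25
eef_pos: [0.4685, -0.2085, 0.1905]
eef_rot: [0.094, 3.14, -0.0]
ft_force: [0.7, 0.5, -1.9]
gripper_width: 0.231
finger_force: 49.0
```

```bash
python3 - <<'E'
from h import *
togo((.469,-.2085,.1898),np.pi/2-.06)
E
```

```text
turn [-0.0002  0.0005  0.0002] shift [-0.5  0.   0.7]
t 16.25 pos [ 0.4685 -0.2085  0.1905] F [ 0.75  0.48 -1.89] M [-0.03 -0.05 -0.01] w 0.231 ff 49.0
```

Call:
{"op": "send_rows", "data": {
  "plan": [
    [0, 0, 0.4, 0, 0, 0],
    [0, 0, 0.4, 0, 0, 0],
    [0, 0, 0.4, 0, 0, 0],
    [0, 0, 0, 0, 0, 0],
    [0, 0, 0, 0, 0, 0],
    [0, 0, 0, 0, 0, 0],
    [0, 0, 0, 0, 0, 0],
    [0, 0, 0, 0, 0, 0],
    [0, 0, 0, 0, 0, 0],
    [0, 0, 0, 0, 0, 0]
  ]
}}

```text
t: 17.25
eef_pos: [0.4685, -0.2085, 0.1892]
eef_rot: [0.094, 3.14, -0.0]
ft_force: [-1.1, -0.4, 5.9]
gripper_width: 0.23
finger_force: 49.9
```

Call:
{"op": "send_rows", "data": {
  "plan": [
    [-2, 0, -0.3, 0, 0, 0],
    [-4, 0, -0.1, 0, 0, 0],
    [-5, 0, -0.1, 0, 0, 0],
    [-5, 0, 0, 0, 0, 0],
    [-5, 0, 0, 0, 0, 0],
    [-5, 0, 0, 0, 0, 0],
    [-5, 0, 0, 0, 0, 0],
    [-5, 0, 0, 0, 0, 0],
    [-5, 0, 0, 0, 0, 0],
    [-5, 0, 0, 0, 0, 0]
  ]
}}

```text
t: 18.25
eef_pos: [0.5133, -0.211, 0.1892]
eef_rot: [-0.094, -3.137, -0.001]
ft_force: [-3.5, -0.1, 5.4]
gripper_width: 0.227
finger_force: 50.1
```

Call:
{"op": "send_rows", "data": {
  "plan": [
    [-5, 0, -0.2, 0, 0, 0],
    [-5, 0, 0, 0, 0, 0],
    [-5, 0, 0, 0, 0, 0],
    [-5, 0, 0, 0, 0, 0],
    [-5, 0, 0, 0, 0, 0],
    [-5, 0, 0, 0, 0, 0],
    [-5, 0, 0, 0, 0, 0],
    [-5, 0, 0, 0, 0, 0],
    [-5, 0, 0, 0, 0, 0],
    [-5, 0, 0, 0, 0, 0]
  ]
}}

```text
t: 19.25
eef_pos: [0.5646, -0.2141, 0.1896]
eef_rot: [-0.094, -3.14, -0.0]
ft_force: [-1.8, 0.5, 1.0]
gripper_width: 0.229
finger_force: 49.5
```

Call:
{"op": "send_rows", "data": {
  "plan": [
    [-4, 0, 0.3, 0, 0, 0],
    [-4, 0, 0.1, 0, 0, 0],
    [-4, 0, 0, 0, 0, 0],
    [0, 0, -3, 0, 0, 0],
    [0, 0, -8, 0, 0, 0],
    [0, 0, -12, 0, 0, 0],
    [0, 0, -12, 0, 0, 0],
    [0, 0, -3, 0, 0, 0],
    [0, 0, 0, 0, 0, 0],
    [0, 0, 0, 0, 0, 0]
  ]
}}

```text
t: 20.25
eef_pos: [0.576, -0.2148, 0.2273]
eef_rot: [-0.094, -3.14, -0.0]
ft_force: [-0.0, -0.1, -4.4]
gripper_width: 0.229
finger_force: 49.0
```

Call:
{"op": "send_rows", "data": {
  "plan": [
    [8, 0, 0, 0, 0, 0],
    [16, 0, 0, 0, 0, 0],
    [20, 0, 0, 0, 0, 0],
    [20, 0, 0, 0, 0, 0],
    [20, 0, 0, 0, 0, 0],
    [16, 0, 0, 0, 0, 0],
    [8, 0, 0, 0, 0, 0],
    [0, 0, 0, 0, 0, 0],
    [0, 0, 10, 0, 0, 0],
    [0, 0, 10, 0, 0, 0]
  ]
}}

```text
t: 21.25
eef_pos: [0.4692, -0.2083, 0.2066]
eef_rot: [0.093, 3.139, -0.0]
ft_force: [0.3, 1.1, -3.9]
gripper_width: 0.229
finger_force: 49.0
```

Call:
{"op": "send_rows", "data": {
  "plan": [
    [0, 0, 8, 0, 0, 0],
    [0, 0, 5, 0, 0, 0],
    [0, 0, 2, 0, 0, 0],
    [0, 0, 1, 0, 0, 0],
    [0, 0, 0.5, 0, 0, 0],
    [0, 0, 0.5, 0, 0, 0],
    [0, 0, 0.3, 0, 0, 0],
    [0, 0, 0, 0, 0, 0],
    [0, 0, 0, 0, 0, 0],
    [0, 0, 0, 0, 0, 0]
  ]
}}

```text
t: 22.25
eef_pos: [0.4685, -0.2085, 0.1903]
eef_rot: [0.094, 3.14, -0.0]
ft_force: [0.3, -0.9, -2.1]
gripper_width: 0.226
finger_force: 49.0
```

Call:
{"op": "send_rows", "data": {
  "plan": [
    [0, 0, 0.4, 0, 0, 0],
    [0, 0, 0.4, 0, 0, 0],
    [0, 0, 0.3, 0, 0, 0],
    [0, 0, 0, 0, 0, 0],
    [0, 0, 0, 0, 0, 0],
    [0, 0, 0, 0, 0, 0],
    [0, 0, 0, 0, 0, 0],
    [0, 0, 0, 0, 0, 0],
    [0, 0, 0, 0, 0, 0],
    [0, 0, 0, 0, 0, 0]
  ]
}}

```text
t: 23.25
eef_pos: [0.4685, -0.2085, 0.1891]
eef_rot: [0.094, 3.14, -0.0]
ft_force: [0.7, -0.1, 2.9]
gripper_width: 0.224
finger_force: 49.7
```

Call:
{"op": "send_rows", "data": {
  "plan": [
    [-2, 0, -0.1, 0, 0, 0],
    [-4, 0, -0.1, 0, 0, 0],
    [-5, 0, -0.1, 0, 0, 0],
    [-5, 0, 0, 0, 0, 0],
    [-5, 0, 0, 0, 0, 0],
    [-5, 0, 0, 0, 0, 0],
    [-5, 0, 0, 0, 0, 0],
    [-5, 0, 0, 0, 0, 0],
    [-5, 0, 0, 0, 0, 0],
    [-5, 0, 0, 0, 0, 0]
  ]
}}

```text
t: 24.25
eef_pos: [0.5146, -0.2111, 0.1892]
eef_rot: [-0.094, -3.14, -0.0]
ft_force: [-3.2, -0.2, 3.4]
gripper_width: 0.231
finger_force: 49.7
```

Call:
{"op": "send_rows", "data": {
  "plan": [
    [-5, 0, 0, 0, 0, 0],
    [-5, 0, 0, 0, 0, 0],
    [-5, 0, 0, 0, 0, 0],
    [-5, 0, 0, 0, 0, 0],
    [-5, 0, 0, 0, 0, 0],
    [-5, 0, 0.1, 0, 0, 0],
    [-5, 0, 0.1, 0, 0, 0],
    [-5, 0, 0, 0, 0, 0],
    [-5, 0, 0, 0, 0, 0],
    [-5, 0, 0, 0, 0, 0]
  ]
}}

```text
t: 25.25
eef_pos: [0.5645, -0.2142, 0.1891]
eef_rot: [-0.094, -3.14, -0.0]
ft_force: [-2.2, 0.4, 2.8]
gripper_width: 0.23
finger_force: 49.6
```

Call:
{"op": "send_rows", "data": {
  "plan": [
    [-4, 0, 0.2, 0, 0, 0],
    [-4, 0, 0, 0, 0, 0],
    [-4, 0, 0, 0, 0, 0],
    [0, 0, -3, 0, 0, 0],
    [0, 0, -8, 0, 0, 0],
    [0, 0, -12, 0, 0, 0],
    [0, 0, -12, 0, 0, 0],
    [0, 0, -12, 0, 0, 0],
    [0, 0, -5, 0, 0, 0],
    [0, 0, 0, 0, 0, 0]
  ]
}}

```text
t: 26.25
eef_pos: [0.5766, -0.215, 0.2422]
eef_rot: [0.094, 3.138, -0.001]
ft_force: [0.8, -0.5, -4.8]
gripper_width: 0.229
finger_force: 48.9
```

```bash
python3 - <<'E'
from h import *
togo((.543,.167,.24),np.pi/2+.035)
E
```

```text
turn [-0.0007  0.0021 -0.0949] shift [ 20.2 383.    2.2]
t 26.25 pos [ 0.5766 -0.215   0.2422] F [ 0.83 -0.5  -4.76] M [ 0.    0.05 -0.02] w 0.229 ff 48.9
```

Call:
{"op": "send_rows", "data": {
  "plan": [
    [0, 0, 0, 0, 0, -0.048],
    [0, 0, 0, 0, 0, -0.047],
    [1.5, 25, 0, 0, 0, 0],
    [1.5, 30, 0, 0, 0, 0],
    [1.5, 30, 0, 0, 0, 0],
    [1.5, 30, 0, 0, 0, 0],
    [1.5, 30, 0, 0, 0, 0],
    [1.5, 30, 0, 0, 0, 0],
    [1.5, 30, 0, 0, 0, 0],
    [1.5, 30, 0, 0, 0, 0]
  ]
}}

```text
t: 27.25
eef_pos: [0.5554, 0.0207, 0.2405]
eef_rot: [0.055, -3.14, 0.0]
ft_force: [0.5, 0.2, -4.9]
gripper_width: 0.229
finger_force: 48.8
```

Call:
{"op": "send_rows", "data": {
  "plan": [
    [1.5, 30, 0, 0, 0, 0],
    [1.5, 30, 0, 0, 0, 0],
    [1.5, 30, 0, 0, 0, 0],
    [1.5, 30, 0, 0, 0, 0],
    [2, 20, 0, 0, 0, 0],
    [0, 8, 0, 0, 0, 0],
    [0, 0, 0, 0, 0, 0],
    [0, 0, 0, 0, 0, 0],
    [0, 0, 0, 0, 0, 0],
    [0, 0, 0, 0, 0, 0]
  ]
}}

```text
t: 28.25
eef_pos: [0.543, 0.1657, 0.2409]
eef_rot: [-0.052, 3.141, -0.001]
ft_force: [0.4, -0.0, -3.1]
gripper_width: 0.227
finger_force: 48.8
```

```bash
python3 - <<'E'
from h import *
togo((.543,.167,.033),np.pi/2+.035)
E
```

```text
turn [-0.0006  0.0001 -0.0019] shift [ -0.    1.3 207.9]
t 28.25 pos [0.543  0.1657 0.2409] F [ 0.44 -0.02 -3.06] M [ 0.02  0.05 -0.  ] w 0.227 ff 48.8
```

Call:
{"op": "send_rows", "data": {
  "plan": [
    [0, 1.3, 15, 0, 0, 0],
    [0, 0, 28, 0, 0, 0],
    [0, 0, 30, 0, 0, 0],
    [0, 0, 30, 0, 0, 0],
    [0, 0, 30, 0, 0, 0],
    [0, 0, 28, 0, 0, 0],
    [0, 0, 18, 0, 0, 0],
    [0, 0, 10, 0, 0, 0],
    [0, 0, 5, 0, 0, 0],
    [0, 0, 0, 0, 0, 0]
  ]
}}

```text
t: 29.25
eef_pos: [0.5429, 0.1683, 0.0469]
eef_rot: [-0.055, 3.141, -0.0]
ft_force: [0.2, -1.0, -3.4]
gripper_width: 0.225
finger_force: 48.8
```

```bash
python3 - <<'E'
from h import *
togo((.543,.167,.033),np.pi/2+.035)
save("wrist","pics/w4.png")
E
```

```text
turn [-0.0001  0.0001 -0.0002] shift [-0.  -1.3 13.9]
t 29.25 pos [0.5429 0.1683 0.0469] F [ 0.18 -1.04 -3.4 ] M [ 0.03 -0.01  0.01] w 0.225 ff 48.8
```

View pics/w4.png

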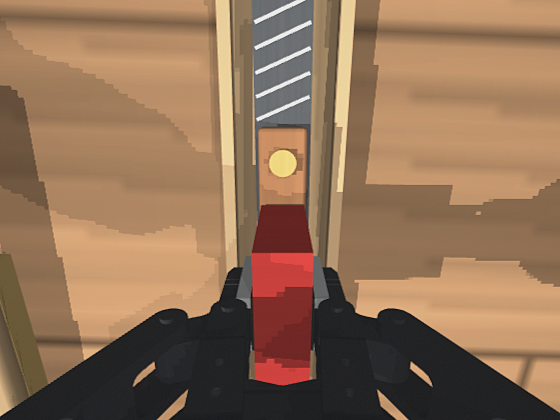

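The wrist view shows the blade (u≈253–313) centred between the rest's inner walls (≈236–328).

Call:
{"op": "send_rows", "data": {
  "plan": [
    [0, 0, 4, 0, 0, 0],
    [0, 0, 4, 0, 0, 0],
    [0, 0, 3, 0, 0, 0],
    [0, 0, 1, 0, 0, 0],
    [0, 0, 0.7, 0, 0, 0],
    [0, 0, 0.5, 0, 0, 0],
    [0, 0, 0.5, 0, 0, 0],
    [0, 0, 0, 0, 0, 0],
    [0, 0, 0, 0, 0, 0],
    [0, 0, 0, 0, 0, 0]
  ]
}}

```text
t: 30.3
eef_pos: [0.5427, 0.1685, 0.0332]
eef_rot: [-0.055, 3.141, 0.0]
ft_force: [-0.1, 0.1, -3.9]
gripper_width: 0.224
finger_force: 48.8
```

Call:
{"op": "send_rows", "data": {
  "plan": [
    [0, 0, 0.4, 0, 0, 0],
    [0, 0, 0.3, 0, 0, 0],
    [0, 0, 0, 0, 0, 0],
    [0, 0, 0, 0, 0, 0],
    [0, 0, 0, 0, 0, 0],
    [0, 0, 0, 0, 0, 0],
    [0, 0, 0, 0, 0, 0],
    [0, 0, 0, 0, 0, 0],
    [0, 0, 0, 0, 0, 0],
    [0, 0, 0, 0, 0, 0]
  ]
}}

```text
t: 31.3
eef_pos: [0.5427, 0.1685, 0.0328]
eef_rot: [-0.055, 3.141, 0.0]
ft_force: [-2.9, -0.3, 6.2]
gripper_width: 0.23
finger_force: 50.1
```

Seated. Now release, opening to 60 mm, then lift straight up.

Call:
{"op": "send_rows", "data": {
  "plan": [
    [0, 0, 0, 0, 0, 0],
    [0, 0, 0, 0, 0, 0],
    [0, 0, 0, 0, 0, 0],
    [0, 0, 0, 0, 0, 0],
    [0, 0, 0, 0, 0, 0],
    [0, 0, 0, 0, 0, 0],
    [0, 0, 0, 0, 0, 0],
    [0, 0, 0, 0, 0, 0],
    [0, 0, 0, 0, 0, 0],
    [0, 0, 0, 0, 0, 0]
  ],
  "hand": 70
}}

```text
t: 32.3
eef_pos: [0.5426, 0.1685, 0.0325]
eef_rot: [-0.055, 3.141, 0.0]
ft_force: [0.1, 0.2, 0.5]
gripper_width: 0.821
finger_force: 0.0
```

Call:
{"op": "send_rows", "data": {
  "plan": [
    [0, 0, -6, 0, 0, 0],
    [0, 0, -14, 0, 0, 0],
    [0, 0, -25, 0, 0, 0],
    [0, 0, -30, 0, 0, 0],
    [0, 0, -30, 0, 0, 0],
    [0, 0, -30, 0, 0, 0],
    [0, 0, -30, 0, 0, 0],
    [0, 0, -20, 0, 0, 0],
    [0, 0, 0, 0, 0, 0],
    [0, 0, 0, 0, 0, 0]
  ]
}}

```text
t: 33.3
eef_pos: [0.5425, 0.1684, 0.2178]
eef_rot: [-0.055, 3.14, 0.0]
ft_force: [-0.3, -0.7, 0.3]
gripper_width: 0.824
finger_force: 0.0
```

```bash
python3 - <<'E'
from h import *
togo((.543,.167,.033),np.pi/2+.035)
save("wrist","pics/w5.png")
E
```

```text
turn [0.0001 0.0007 0.0001] shift [ -0.4  -1.4 184.8]
t 33.3 pos [0.5425 0.1684 0.2178] F [-0.29 -0.66  0.26] M [-0.02  0.03 -0.02] w 0.824 ff 0.0
```

View pics/w5.png

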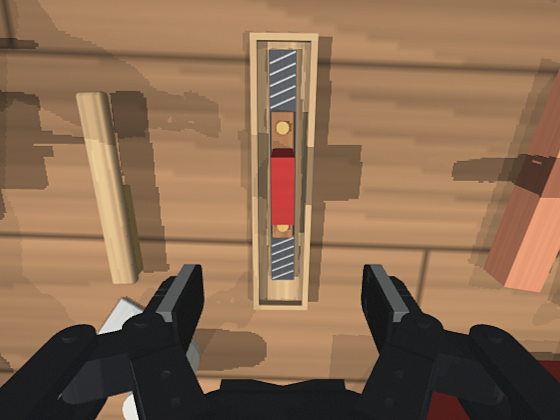

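The file lies flat inside its rest: the blade runs (283,50)–(283,279) within the walls (250–318, 35–308). The gripper is clear of it.

```bash
python3 -c "
from plant import ticket
print(ticket.sign_off())"
```

```text
the job is handed in; nothing more can be done
None
```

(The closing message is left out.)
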